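# Slide the loaded ware board into its drying-rack notches

### The job

With the fingertips, push the ware board along the two runners of the drying rack until you feel it drop and both its battens sit fully down in the runner notches, then take the hand away. Only push: never lift or tip the board, do not touch the cup and bowl drying on it and keep them standing, and leave the vase and the brush on the bench alone.

Things in the scene. Friction and masses are not known exactly. Their poses are not given: they have to be found in the camera images.
- rack: Fixed rack: two wooden runners along its y axis, y -160 to 310 mm, 50 mm high, 34 wide, inner faces 128 mm apart, steel guide strips outside (58 mm high). Origin on the bench midway between them, under the seated board's centre; x across, z up; yaw within 0.25 of zero. Clear down to the bench between the runners but for 18 mm high ties at y = -140 and 295 mm (28 mm wide).
- notch_front (a point): Middle of the leading pair of notches, at rack y = -105 mm, midway between the runners at the height of the runner tops (50 mm). Each runner top has a square notch here, 26 mm long in y and 8 mm deep.
- notch_back (a point): The same for the trailing pair of notches, at rack y = +105 mm; hidden under the board at the start.
- ware_board: Loose plywood board, 190 mm (x) by 260 (y) by 12, on two cross battens 16 mm long in y, 10 high, at y = -105 and 105 mm. Origin: centre, at the battens' underside; axes as the rack's. 0.3 to 0.52 kg plus pots; slides at a few N. Starts on the runner tops (origin z 50 mm), 70 to 140 mm to rack +y of its place; slide it to rack -y. Seated: origin z 42 mm, within 5 mm of rack y = 0; notch walls then stop it.
- push_end (a point): Middle of the board's +y end edge, the free end to push on: centre of the 12 mm thick edge, 130 mm from the board's centre, 16 mm above the underside of the battens (66 mm above the bench before the drop, 58 mm after).
- cup: Terracotta cup, 66 mm high, 66 mm across the rim, standing on the board. Origin: centre of its underside. Stands 0 to 20 mm on the +y side of the board's centre and 20 to 40 mm to its +x.
- bowl: Terracotta bowl, 42 mm high, 90 mm across the rim, standing on the board 75 to 85 mm on the -y side of the board's centre and 20 to 40 mm to its -x. Origin: centre of its underside.
- vase: Terracotta vase, 170 mm high, 122 mm at its widest, standing on the bench past the rack's -y end. Origin: centre of its underside. Leave alone.
- brush: Brush lying on the bench on the +x side of the rack, roughly parallel to the runners. Leave alone.
Mind the look-alikes: they are no part of the job. What is shaped like the cup but blue or pink is not meant.

How it is judged:
By the outcome, as a careful person would: the job done as asked, in the order asked, and still so for the second after the job is handed in, with the robot touching nothing.
It also fails if it takes over 38 s, if anything falls off the work surface, if the arm or the gripper's body presses on something with over 40 N, if the wrist force passes 120 N, or if a joint passes its speed limit or range.

### The arm

A 7-joint arm with a two-finger parallel gripper is mounted at the origin on the work surface. World frame = base frame: x ahead of the robot, y to its left, z up, the work surface at z = 0. Lengths are in m, angles in rad, forces in N, time in s.
With the tool pointing down it reaches from about 0.4 to 0.85 m from the base axis. Payload 4.5 kg.
Tool frame: the origin (TCP) lies at the very end of the fingers, on their centre line; the grasp point (between the pads) lies 19 mm behind it; y points along the fingers, x is the direction in which the jaws open and shut, and the axes are right-handed (so a half turn about y gives the same grasp; the last joint's range is limited). The gripper opens to 88 mm and grips with 3 to 60 N. Pads are 18 mm wide; open, the fingers measure 123 mm over their backs; the gripper's body (75 mm by 187 mm) begins 45 mm behind the grasp point.
Start: joints at [1.269, 0.689, -0.195, 1.565, 0.157, 0.902, -0.215], TCP at [0.206, -0.59, 0.239] pointing down, gripper open.
Joint ranges: [-3.01, 3.01], [-0.46, 2.08], [-1.47, 1.51], [0.13, 2.56], [-1, 4.14], [0.04, 2.09], [-2.66, 2.66]. Speed limits (rad/s): [2.57, 2.57, 3.14, 3.14, 3.14, 3.14, 3.14].

### API

Orientations are given as a unit quaternion [x, y, z, w].
In Python, from plant import r gives the robot as it stands.
- The arm moves only by the shell command python3 -m inch 'ROWS' [OPENING] [FORCE]. ROWS is JSON, a list of rows, each a list of 6 numbers: the shift along the tool's x, y, z in mm, then the turn, a rotation vector about the tool's x, y, z in rad. In form: [[x, y, z, ax, ay, az], ...]. A call has 1 to 12 rows; each row shifts and turns the commanded pose from where the row before left it, along the tool's axes as they then stand; what a row does not reach is not made up. A row lasts 1/12 s, in which the tool goes at most 41.7 mm and 7.16 degrees, less where a joint would pass 70% of its speed; a pose out of reach is approached as far as the arm can. A call is refused whole if a number of a shift passes 41.7 or a number of a turn 0.125, either way. A call with a gripper value outside its range is refused whole. OPENING is the finger opening in mm, from 0 to 88.1, set as the call begins (- or left out, the last holds). The fingers move at their own pace and stop on an object; FORCE is the grip in N (left out, the last holds). Time passes only in rows, so rows that do not move let the fingers close. It gives the time, the measured TCP pose, the force and the opening at its end, in the units of the state.
- r.get_state(): the state, without advancing time (a new reading comes with each control period).
- r.snapshot(name): name is "scene" or "top"; returns a dict with "img" (400x640x3 uint8, red, green, blue), "range_z" (400x640 float32, m along the optical axis (not along the pixel's ray), 0 where there is no reading), "mtx" (3x3 intrinsics, pixels), "k1" (the pictures are not rectified: a ray, as slopes to the right and down, at radius r is drawn at 1 + k1 r^2 times it, then the intrinsics apply), "camera_from_world" (4x4, takes a point from world to camera coordinates). Camera axes: x right, y down, z forward; pixel columns grow to the right and rows downward; lengths in m; the calibration is good to about 2 mm. A picture is of the moment at which its call begins.
- r.finish_job(): hands the job in, once; it reports no verdict.
The state is a dict: "clock": time; "q": joint angles; "qd": joint speeds; "joint_torque": joint torques, N m; "tool_pos": TCP position; "eef_rot": TCP orientation; "contact_force": force on the tool from outside, world axes, zero at the start; "moment": the same for the moment, N m; "opening": opening from 0.0 (shut) to 1.0 (fully open).
Only numpy, scipy, OpenCV 4.12 (cv2) and the standard library are available. Lean on these libraries where they do the work, as an engineer would, in place of code of your own. Each camera call takes 0.05 s, during which the arm holds its last target.

## Working session

There is one attempt and no reset: what is moved stays moved. The work goes in short steps, Python scripts to look and compute and a shell command to move; the robot and the scene stay as the last step left them, time stands still between calls to the robot, and variables do not carry over. Pictures are saved under pics/ and viewed, and the job is handed in when it is done.

```bash
ls; mkdir -p pics; python3 - <<'E'
from plant import r
import cv2,numpy as np
s=r.get_state();print({k:np.round(v,3).tolist() for k,v in s.items()})
for n in("scene","top"):
    d=r.snapshot(n);cv2.imwrite(f"pics/{n}0.png",d["img"][...,::-1]);np.savez(f"pics/{n}0.npz",**d)
    print(n,d["mtx"].tolist(),d["k1"],np.round(d["camera_from_world"],3).tolist())
E
```

```text
pics
{'clock': 0.0, 'q': [1.269, 0.69, -0.195, 1.566, 0.157, 0.902, -0.215], 'qd': [0.001, 0.0, 0.001, -0.0, -0.0, 0.001, -0.0], 'joint_torque': [-0.001, -52.757, -1.267, -15.343, -0.053, 0.006, 0.0], 'tool_pos': [0.206, -0.59, 0.238], 'eef_rot': [-0.576, 0.41, -0.409, 0.577], 'contact_force': [-0.09, 0.572, 0.387], 'moment': [-0.064, -0.053, 0.055], 'opening': 0.998}
scene [[467.8629380458105, 0.0, 318.5123252384799], [0.0, 467.8629380458105, 195.894781347972], [0.0, 0.0, 1.0]] 0.028603938958308688 [[-0.012, 1.0, 0.007, 0.096], [0.7, 0.014, -0.714, -0.372], [-0.714, -0.004, -0.7, 1.749], [0.0, 0.0, 0.0, 1.0]]
top [[431.19248485325323, 0.0, 321.66538917640827], [0.0, 431.19248485325323, 198.5460361424352], [0.0, 0.0, 1.0]] -0.10527571410550698 [[-0.028, -0.999, -0.022, -0.089], [-0.989, 0.031, -0.146, 0.624], [0.146, 0.018, -0.989, 0.977], [0.0, 0.0, 0.0, 1.0]]
```

View pics/scene0.png

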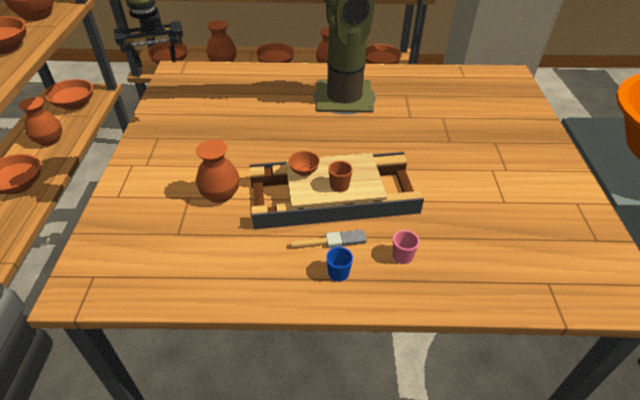

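View pics/top0.png

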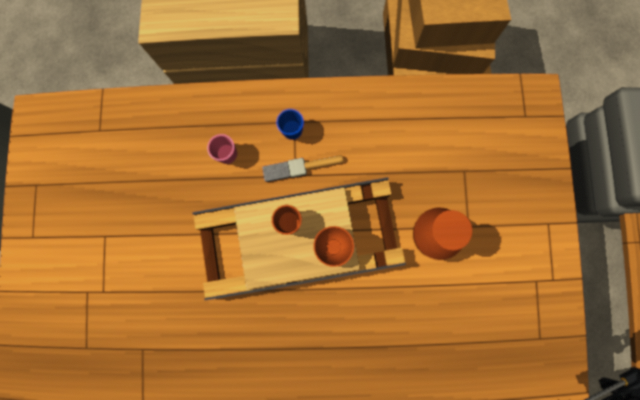

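```bash
cat > h.py <<'E'
import numpy as np,cv2
def load(n): return dict(np.load(f"pics/{n}.npz"))
def ray(d,uv):
    K=d["mtx"];k=float(d["k1"]);uv=np.atleast_2d(uv).astype(float)
    p=cv2.undistortPoints(uv[:,None],K,np.array([k,0,0,0,0.]))[:,0]
    T=d["camera_from_world"];R=T[:3,:3];return -R.T@T[:3,3],np.c_[p,np.ones(len(p))]@R
def onz(d,uv,z):
    c,v=ray(d,uv);return c+v*((z-c[2])/v[:,2])[:,None]
def cloud(d):
    v,u=np.mgrid[:400,:640];uv=np.c_[u.ravel(),v.ravel()]
    c,w=ray(d,uv);Z=d["range_z"].ravel()
    return (c+w*Z[:,None]).reshape(400,640,3)
def proj(d,P):
    P=np.atleast_2d(P).astype(float);T=d["camera_from_world"];q=P@T[:3,:3].T+T[:3,3]
    s=q[:,:2]/q[:,2:];s=s*(1+float(d["k1"])*(s**2).sum(1))[:,None]
    return s*d["mtx"][0,0]+d["mtx"][:2,2]
E
python3 - <<'E'
from h import *
d=load("top0");P=cloud(d)
im=d["img"]
c=cv2.resize(im[165:315,180:420][...,::-1],None,fx=3.3,fy=3.3,interpolation=cv2.INTER_CUBIC);cv2.imwrite("pics/crop0.png",c)
for n in("top0","scene0"):
    d=load(n);P=cloud(d);ok=d["range_z"]>0
    m=ok&(abs(P[...,2]-.072)<.006)&(P[...,0]>.3)&(P[...,0]<.8)&(abs(P[...,1])<.4)
    m=cv2.morphologyEx(m.astype(np.uint8),cv2.MORPH_OPEN,np.ones((3,3)))
    k,l,st,_=cv2.connectedComponentsWithStats(m);i=1+st[1:,4].argmax()
    q=P[l==i];print(n,st[i],q[:,2].mean(),cv2.minAreaRect((q[:,:2]*1000).astype(np.float32)))
    m=ok&(abs(P[...,2]-.0525)<.007)&(P[...,0]>.3)&(P[...,0]<.8)&(abs(P[...,1])<.4)
    m=cv2.morphologyEx(m.astype(np.uint8),cv2.MORPH_OPEN,np.ones((3,3)))
    q=P[m>0];print(" rack",q[:,2].mean(),cv2.minAreaRect((q[:,:2]*1000).astype(np.float32)))
E
```

```text
top0 [ 235  188  124  100 7276] 0.07269153335963212 ((528.9287109375, -46.072509765625), (191.22914123535156, 258.931640625), 8.4944486618042)
 rack 0.051330377717693734 ((609.539794921875, -36.186126708984375), (371.51580810546875, 473.2246398925781), 7.92376184463501)
scene0 [ 286  153  100   54 3184] 0.07198541195423495 ((529.339111328125, -46.40727233886719), (194.82040405273438, 260.7010803222656), 8.718965530395508)
 rack 0.05174702383341695 ((620.4727783203125, -94.64437866210938), (383.578125, 585.888671875), 8.231943130493164)
```

View pics/crop0.png

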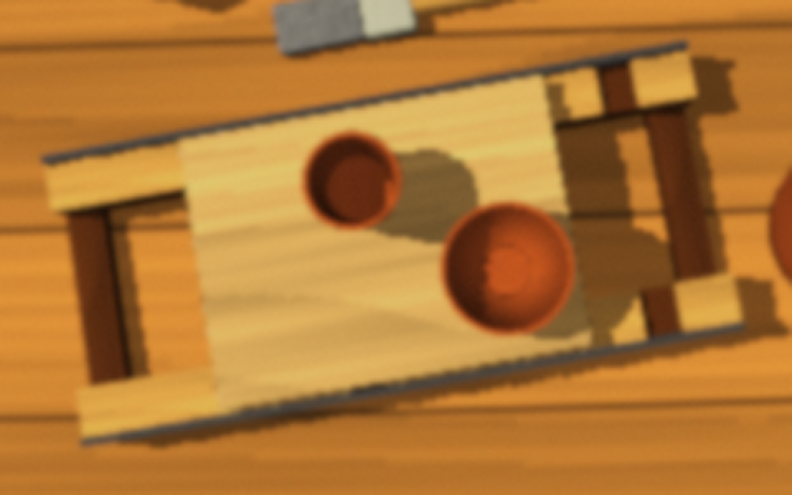

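```bash
python3 - <<'E'
from h import *
from scipy.spatial.transform import Rotation as Ro
d=load("top0")
a=8.6*np.pi/180; ex=np.array([np.cos(a),np.sin(a)]);ey=np.array([-np.sin(a),np.cos(a)])
# notch floor centres z=.042
uv=np.array([[617,88],[660,310]])/3.3+[180,165]
n=onz(d,uv,.042)[:,:2]*1000;mid=n.mean(0);rk=mid+105*ey
bc=np.array([529.1,-46.2])
print("notches",n,"rack origin",rk,"board in rack",(bc-rk)@ex,(bc-rk)@ey)
# rack y ends of the runners
e=onz(d,np.array([[60,190],[95,412],[690,75],[735,300]])/3.3+[180,165],.05)[:,:2]*1000
print(((e-rk)@np.c_[ex,ey]).round(1))
pe=bc+130*ey;print("push_end",pe,"goal",rk+130*ey)
for nm,uvp in(("cup",(350,180)),("bowl",(508,267))):
    p=onz(d,np.array([uvp])/3.3+[180,165],.138 if nm=="cup" else .114)[0,:2]*1000;print(nm,p,(p-bc)@ex,(p-bc)@ey)
R=Ro.from_quat([-0.576,0.41,-0.409,0.577]).as_matrix();print(R.round(3))
# desired: y down, x along +-ex
for s in(1,-1):
    X=np.r_[s*ex,0];Y=np.array([0,0,-1.]);D=np.c_[X,Y,np.cross(X,Y)]
    print(s,D.round(3).tolist(),(R.T@D and 0) if 0 else Ro.from_matrix(R.T@D).as_rotvec().round(3))
start=np.array([206,-590,239.]);
E
```

```text
notches [[ 634.3219104  -215.77762628]
 [ 474.77741884 -239.45713973]] rack origin [ 538.84845356 -123.79796299] board in rack 1.9647923876829667 78.18321941643761
[[  78.8  302.3]
 [ -81.2  300. ]
 [  79.3 -157.6]
 [ -83.3 -157. ]]
push_end [509.66040535  82.33832954] goal [519.40885891   4.74036654]
cup [563.94986656 -31.84730364] 36.604263316179 8.980033344961903
bowl [ 505.72126331 -132.62451642] -36.03939482623891 -81.95684467341421
[[ 0.329 -0.     0.944]
 [-0.944  0.002  0.329]
 [-0.002 -1.     0.   ]]
1 [[0.989, 0.0, -0.15], [0.15, 0.0, 0.989], [0.0, -1.0, 0.0]] [-2.000e-03 -1.385e+00 -1.000e-03]
-1 [[-0.989, 0.0, 0.15], [-0.15, 0.0, -0.989], [0.0, -1.0, 0.0]] [ 1.000e-03  1.756e+00 -2.000e-03]
```

```bash
python3 - <<'E'
import numpy as np
from scipy.optimize import fsolve
def end(v,n=22,w=1.385/22):
    a=np.arctan2(-.944,.329);p=np.array([206,-590.])
    for i in range(n):
        p=p+v[0]*np.array([np.cos(a),np.sin(a)])+v[1]*np.array([-np.sin(a),np.cos(a)]);a+=w
    return p
print(fsolve(lambda v:end(v)-np.array([502.,130.]),[0,38]),1.385/22)
E
python3 -m inch '[[-5,-6,36.5,0,-0.063,0],[-5,-6,36.5,0,-0.063,0],[-5,-6,36.5,0,-0.063,0],[-5,-6,36.5,0,-0.063,0],[-5,-6,36.5,0,-0.063,0],[-5,-6,36.5,0,-0.063,0]]' 50 20
```

```text
[-7.03500434 37.72313178] 0.06295454545454546
clock: 0.6
tool_pos: [0.3849, -0.4594, 0.2746]
eef_rot: [-0.644, 0.293, -0.293, 0.644]
contact_force: [0.2, -0.2, 0.9]
opening: 0.58
```

```bash
python3 -m inch '[[-7.5,0,38,0,-0.063,0],[-7.5,0,38,0,-0.063,0],[-7.5,0,38,0,-0.063,0],[-7.5,0,38,0,-0.063,0],[-7.5,0,38,0,-0.063,0],[-7.5,0,38,0,-0.063,0],[-7.5,0,38,0,-0.063,0],[-7.5,0,38,0,-0.063,0],[-7.5,0,38,0,-0.063,0],[-7.5,0,38,0,-0.063,0]]'
cat > st.py <<'E'
from plant import r
import numpy as np
from scipy.spatial.transform import Rotation as Ro
s=r.get_state();R=Ro.from_quat(s["eef_rot"]).as_matrix();p=s["tool_pos"]*np.array(1000.) if not isinstance(s["tool_pos"],list) else np.array(s["tool_pos"])*1000
a=8.6*np.pi/180;X=np.array([np.cos(a),np.sin(a),0]);Y=np.array([0,0,-1.]);D=np.c_[X,Y,np.cross(X,Y)]
print(s["clock"],p.round(1),"F",np.round(s["contact_force"],1),"turn to go",Ro.from_matrix(R.T@D).as_rotvec().round(3),"q",np.round(s["q"],2))
rk=np.array([538.8,-123.8]);v=p[:2]-rk;print("tcp in rack",(v@X[:2]).round(1),(v@D[:2,2]).round(1))
print("shift in tool axes to pre",(R.T@(np.array([502,130,275])-p)).round(1))
E
python3 st.py
```

```text
clock: 1.43
tool_pos: [0.5247, -0.1049, 0.2744]
eef_rot: [-0.703, 0.079, -0.079, 0.703]
contact_force: [1.1, 1.2, 0.3]
opening: 0.568
1.4333 [ 524.7 -104.9  274.4] F [1.1 1.2 0.3] turn to go [-0.    -0.374 -0.   ] q [ 0.4   0.55 -0.47  1.78  0.31  0.88 -0.43]
tcp in rack -11.1 20.8
shift in tool axes to pre [-74.3  -0.5 224. ]
```

```bash
python3 -m inch '[[-5,0,39,0,-0.0625,0],[-5,0,39,0,-0.0625,0],[-5,0,39,0,-0.0625,0],[-5,0,39,0,-0.0625,0],[-5,0,39,0,-0.0625,0],[-5,0,39,0,-0.0625,0],[0,0,0,0,0,0]]'
python3 st.py
```

```text
clock: 2.02
tool_pos: [0.5085, 0.1377, 0.2753]
eef_rot: [-0.702, -0.058, 0.058, 0.707]
contact_force: [0.3, 0.8, 0.4]
opening: 0.565
2.0167 [508.5 137.7 275.3] F [0.3 0.8 0.4] turn to go [-0.007  0.014  0.001] q [ 0.01  0.56 -0.57  1.8   0.37  0.89 -0.57]
tcp in rack 9.2 263.1
shift in tool axes to pre [-7.7  0.3 -6.5]
```

```bash
python3 -m inch '[[-4,37,0,0,0.007,0],[-4,37,-5,0,0.007,0],[0,37,0,0,0,0],[0,37,0,0,0,0],[0,35,0,0,0,0],[0,20,0,0,0,0],[0,15,0,0,0,0],[0,4,0,0,0,0],[0,0,0,0,0,0]]'
python3 st.py
python3 - <<'E'
from plant import r
import cv2,numpy as np
for n in("scene","top"):
    d=r.snapshot(n);np.savez(f"pics/{n}1.npz",**d)
    i=d["img"][130:240,230:440] if n=="scene" else d["img"][165:315,180:420]
    cv2.imwrite(f"pics/{n}1.png",cv2.resize(i[...,::-1],None,fx=3.3,fy=3.3,interpolation=2))
E
```

```text
clock: 2.77
tool_pos: [0.5032, 0.121, 0.0517]
eef_rot: [0.706, 0.047, -0.048, -0.705]
contact_force: [0.3, -0.1, 0.4]
opening: 0.566
2.7667 [503.2 121.   51.7] F [ 0.3 -0.1  0.4] turn to go [ 0.001 -0.016 -0.002] q [-0.16  0.88 -0.28  2.01  0.66  0.35 -0.84]
tcp in rack 1.4 247.4
shift in tool axes to pre [  -0.5 -223.3    8.9]
```

View pics/scene1.png

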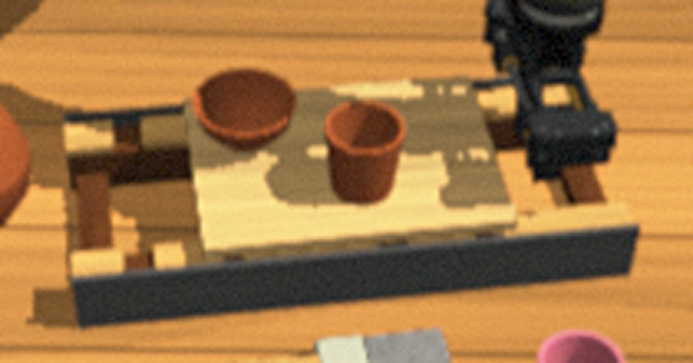

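View pics/top1.png

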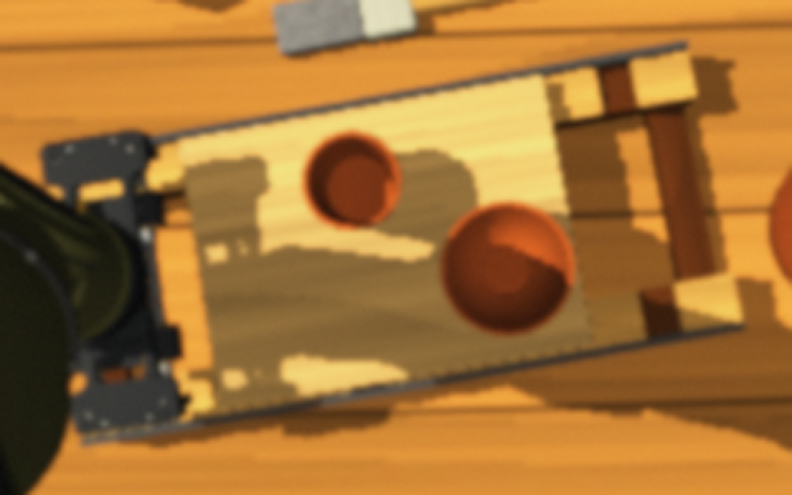

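```bash
python3 -m inch '[[0,0,-7,0,-0.016,0],[0,0,-7,0,0,0],[0,0,-6,0,0,0],[0,0,-3,0,0,0],[0,0,-3,0,0,0],[0,0,-3,0,0,0],[0,0,-3,0,0,0],[0,0,-3,0,0,0]]'
python3 st.py
```

```text
clock: 3.53
tool_pos: [0.5091, 0.0888, 0.053]
eef_rot: [-0.704, -0.054, 0.053, 0.706]
contact_force: [-0.1, 4.8, 2.0]
opening: 0.57
3.5333 [509.1  88.8  53. ] F [-0.1  4.8  2. ] turn to go [-0.003  0.002  0.001] q [-0.09  0.87 -0.29  2.02  0.69  0.35 -0.78]
tcp in rack 2.4 214.7
shift in tool axes to pre [  -0.5 -221.9   42.5]
```

```bash
python3 -m inch '[[0,0.3,-4,0,0,0],[0,0,-4,0,0,0],[0,0,-4,0,0,0],[0,0,-4,0,0,0],[0,0,-4,0,0,0],[0,0,-4,0,0,0],[0,0,-4,0,0,0],[0,0,-4,0,0,0],[0,0,-4,0,0,0],[0,0,-4,0,0,0],[0,0,-4,0,0,0],[0,0,-4,0,0,0]]'
python3 st.py
```

```text
clock: 4.53
tool_pos: [0.5167, 0.0414, 0.0528]
eef_rot: [-0.704, -0.055, 0.053, 0.706]
contact_force: [-1.2, 5.3, 3.1]
opening: 0.573
4.5333 [516.7  41.4  52.8] F [-1.2  5.3  3.1] turn to go [-0.003  0.002  0.002] q [ 0.02  0.88 -0.3   2.01  0.71  0.36 -0.71]
tcp in rack 2.9 166.7
shift in tool axes to pre [  -0.7 -222.    90.4]
```

```bash
python3 -m inch '[[0,0,-3,0,0,0],[0,0,-3,0,0,0],[0,0,-3,0,0,0],[0,0,-3,0,0,0],[0,0,-2.5,0,0,0],[0,0,-2.5,0,0,0],[0,0,-2.5,0,0,0],[0,0,-2.5,0,0,0]]'
python3 st.py
python3 -m inch '[[0,0,-1.5,0,0,0],[0,0,-1.5,0,0,0],[0,0,-1.5,0,0,0]]'
python3 st.py
```

```text
clock: 5.2
tool_pos: [0.5197, 0.0182, 0.0525]
eef_rot: [-0.705, -0.054, 0.053, 0.705]
contact_force: [0.3, 4.2, 2.4]
opening: 0.568
5.2 [519.7  18.2  52.5] F [0.3 4.2 2.4] turn to go [-0.001  0.001  0.001] q [ 0.06  0.88 -0.31  2.01  0.72  0.37 -0.67]
tcp in rack 2.4 143.3
shift in tool axes to pre [  -0.5 -222.4  113.4]
clock: 5.45
tool_pos: [0.5204, 0.0137, 0.0525]
eef_rot: [-0.705, -0.053, 0.053, 0.705]
contact_force: [-1.4, 5.5, 1.9]
opening: 0.566
5.45 [520.4  13.7  52.5] F [-1.4  5.5  1.9] turn to go [-0.001  0.001  0.001] q [ 0.07  0.88 -0.31  2.    0.72  0.37 -0.66]
tcp in rack 2.4 138.8
shift in tool axes to pre [  -0.6 -222.4  117.9]
```

```bash
python3 -m inch '[[0,0,-1.5,0,0,0],[0,0,-1.5,0,0,0]]'; python3 -m inch '[[0,0,-1,0,0,0],[0,0,-1,0,0,0]]'; python3 st.py
cat > look.py <<'E'
import sys
from plant import r
from h import *
k=sys.argv[1]
a=8.6*np.pi/180; ex=np.array([np.cos(a),np.sin(a)]);ey=np.array([-np.sin(a),np.cos(a)]);rk=np.array([538.8,-123.8])
for n in("scene","top"):
    d=r.snapshot(n);np.savez(f"pics/{n}{k}.npz",**d)
    i=d["img"][130:240,230:440] if n=="scene" else d["img"][165:315,180:420]
    cv2.imwrite(f"pics/{n}{k}.png",cv2.resize(i[...,::-1],None,fx=3.3,fy=3.3,interpolation=2))
    P=cloud(d);q=P[...,:2]*1000-rk;x=q@ex;y=q@ey
    for nm,lo,hi in(("front",-125,-60),("mid",-50,60),("back",70,115)):
      for sx in((-85,-50),(50,85)):
        m=(d["range_z"]>0)&(x>sx[0])&(x<sx[1])&(y>lo)&(y<hi)&(P[...,2]>.055)&(P[...,2]<.08)
        print(n,nm,sx,m.sum(),"z",np.round(np.median(P[...,2][m])*1000,1) if m.any() else None)
    m=(d["range_z"]>0)&(P[...,2]>.058)&(P[...,2]<.08)&(abs(x)<80)&(abs(y)<160)
    print("y extent",np.percentile(y[m],[.5,99.5]).round(1))
E
python3 look.py 2
```

```text
clock: 5.62
tool_pos: [0.5207, 0.0116, 0.0525]
eef_rot: [-0.704, -0.054, 0.053, 0.706]
contact_force: [-2.0, 9.1, 3.7]
opening: 0.57
clock: 5.78
tool_pos: [0.5207, 0.0115, 0.0525]
eef_rot: [-0.703, -0.054, 0.053, 0.707]
contact_force: [-3.6, 11.2, 3.7]
opening: 0.567
5.7833 [520.7  11.5  52.5] F [-3.6 11.2  3.7] turn to go [-0.005  0.002  0.001] q [ 0.08  0.88 -0.32  2.    0.72  0.37 -0.65]
tcp in rack 2.3 136.5
shift in tool axes to pre [  -0.3 -221.9  121. ]
scene front (-85, -50) 56 z 75.9
scene front (50, 85) 218 z 64.3
scene mid (-85, -50) 193 z 63.9
scene mid (50, 85) 376 z 64.6
scene back (-85, -50) 123 z 64.1
scene back (50, 85) 144 z 64.4
y extent [-132.8  137.5]
top front (-85, -50) 217 z 65.5
top front (50, 85) 416 z 64.4
top mid (-85, -50) 739 z 64.7
top mid (50, 85) 480 z 65.2
top back (-85, -50) 58 z 64.9
top back (50, 85) 268 z 64.8
y extent [-131.8  109.9]
```

The board top now reads 64 mm everywhere (it was 72), and the force rose against the notch walls, so the board has dropped. I'll back off straight along the rack.

```bash
python3 -m inch '[[0,0,1,0,0,0],[0,0,2,0,0,0],[0,0,4,0,0,0],[0,0,8,0,0,0],[0,0,12,0,0,0],[0,0,14,0,0,0],[0,0,8,0,0,0],[0,0,0,0,0,0]]'; python3 st.py;python3 look.py 3
```

```text
clock: 6.55
tool_pos: [0.5132, 0.0584, 0.0523]
eef_rot: [-0.705, -0.054, 0.054, 0.705]
contact_force: [-0.1, 0.4, 1.2]
opening: 0.569
6.55 [513.2  58.4  52.3] F [-0.1  0.4  1.2] turn to go [-0.     0.003 -0.   ] q [-0.02  0.87 -0.29  2.02  0.7   0.35 -0.74]
tcp in rack 1.9 184.0
shift in tool axes to pre [  -0.3 -222.6   72.5]
scene front (-85, -50) 53 z 75.8
scene front (50, 85) 224 z 64.3
scene mid (-85, -50) 199 z 64.1
scene mid (50, 85) 377 z 64.4
scene back (-85, -50) 119 z 63.9
scene back (50, 85) 147 z 64.2
y extent [-132.7  124.5]
top front (-85, -50) 214 z 65.5
top front (50, 85) 415 z 64.8
top mid (-85, -50) 739 z 64.7
top mid (50, 85) 485 z 65.3
top back (-85, -50) 305 z 64.7
top back (50, 85) 287 z 64.7
y extent [-131.7  126.3]
```

```bash
python3 -m inch '[[0,-15,0,0,0,0],[0,-30,0,0,0,0],[0,-35,5,0,0,0],[0,-35,10,0,0,0],[0,-35,15,0,0,0],[0,-20,15,0,0,0],[0,0,0,0,0,0],[0,0,0,0,0,0]]'; python3 st.py;python3 look.py 4
```

```text
clock: 7.32
tool_pos: [0.5074, 0.1003, 0.2232]
eef_rot: [0.705, 0.053, -0.052, -0.705]
contact_force: [0.0, -0.9, -0.5]
opening: 0.567
7.3167 [507.4 100.3 223.2] F [ 0.  -0.9 -0.5] turn to go [ 0.001 -0.001  0.002] q [ 0.06  0.61 -0.55  1.9   0.46  0.76 -0.6 ]
tcp in rack 2.5 226.3
shift in tool axes to pre [ -0.8 -51.8  30.1]
scene front (-85, -50) 53 z 75.3
scene front (50, 85) 214 z 64.2
scene mid (-85, -50) 194 z 64.3
scene mid (50, 85) 371 z 64.5
scene back (-85, -50) 115 z 63.8
scene back (50, 85) 149 z 64.0
y extent [-132.8  124.9]
top front (-85, -50) 216 z 65.8
top front (50, 85) 415 z 64.6
top mid (-85, -50) 743 z 64.8
top mid (50, 85) 483 z 65.2
top back (-85, -50) 304 z 65.0
top back (50, 85) 289 z 64.5
y extent [-131.7  126.2]
```

View pics/scene4.png

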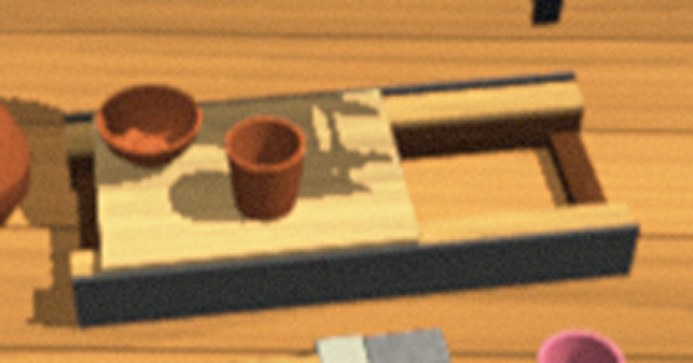

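View pics/top4.png

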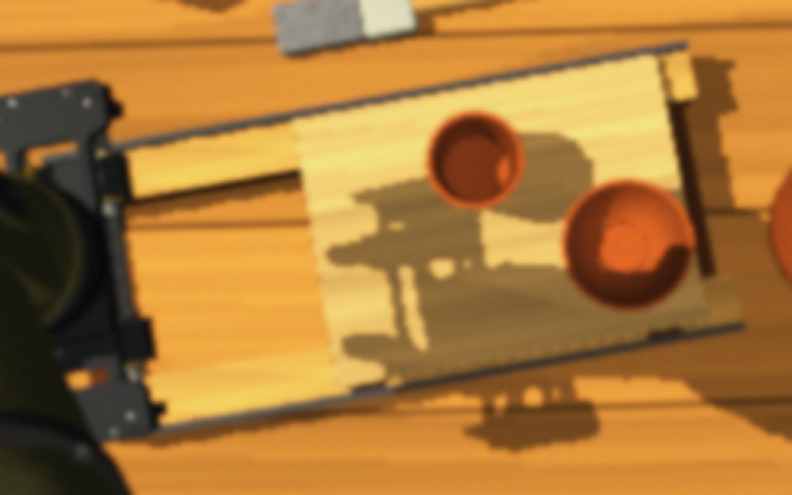

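The pictures show the board seated at the rack's -y end. The cup (top crop 475,160) and bowl (628,245) are standing, and the hand is clear. Handing in.

```bash
python3 -c "
from plant import r
print(r.finish_job(), r.get_state()['clock'])"
```

```text
the job is handed in; nothing more can be done
the job is handed in; nothing more can be done
```

I pushed the ware board about 78 mm along the runners with the fingertips on its +y end, until it dropped into the notches. I then backed the hand straight off and up and handed the job in at about 7.4 s.

- **Drop:** The board's top went from 72 mm to about 64–65 mm at the front, middle and back on both sides. That matches the seated height and stayed the same after the hand left.
- **Stop:** The push force rose from about 5 N to 11 N as the notch walls stopped the board.
- **Position:** The camera put the board's ends at about rack y -132 and +126 mm, so its centre is within about 3 mm of its place.
- **Pots and bench:** The last pictures show the cup and bowl upright and the hand clear. I never moved near the brush, and I passed high over the vase.
- **Odd reading:** The scene camera gave 75–76 mm at the front -x corner. I put this down to bowl pixels in that patch, since the top camera read 65.5 mm there.

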